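# Switch off the outlet that was left on

## Robot

A 6-joint arm with a two-finger parallel gripper is mounted at the origin on the work surface. World frame = base frame: x ahead of the robot, y to its left, z up, the work surface at z = 0. Lengths are in m, angles in rad, forces in N, time in s.
With the tool pointing down it reaches from about 0.3 to 0.875 m from the base axis. Payload 6.4 kg.
Tool frame: the origin (TCP) lies at the very end of the fingers, on their centre line; the grasp point (between the pads) lies 19 mm behind it (ctrl.hold_point_z is the distance from the TCP to the grasp point, in m); y points along the fingers, x is the direction in which the jaws open and shut, and the axes are right-handed (so a half turn about y gives the same grasp; the last joint's range is limited). The gripper opens to 85 mm and grips with 20 to 120 N. Pads are 22 mm wide; open, the fingers measure 114 mm over their backs; the gripper's body (76 mm by 85 mm) begins 54 mm behind the grasp point. The pads swing forward as they close: fully open they stand 13 mm farther back than shut.
Start: joints at [0.939, 0.181, 1.607, -0, 1.354, -0.206], TCP at [0.237, 0.524, 0.231] pointing down, gripper open.
Joint ranges: [-2.99, 2.99], [-0.89, 2.07], [0.3, 2.58], [-1.14, 4.28], [0, 2.63], [-3.12, 3.12]. Speed limits (rad/s): [2.57, 2.57, 3.01, 3.14, 3.14, 3.14].

## Interface

Orientations are given as a unit quaternion [w, x, y, z].
In Python, from bench import ctrl, imaging gives the robot as it stands.
- The arm moves only by the shell command python3 -m jog 'ROWS'. ROWS is JSON, a list of rows, each a list of 3 entries, a list of its own where there are three numbers: the shift along the tool's x, y, z in cm, then the turn, a rotation vector about the tool's x, y, z in rad, then the finger opening in cm, from 0 to 8.54. A call has 1 to 12 rows; each row shifts and turns the pose as measured when the row begins, along the tool's axes as they then stand; what a row does not reach is not made up. A row lasts 1/12 s, in which the tool goes at most 41.7 mm and 7.16 degrees, less where a joint would pass 70% of its speed; a pose out of reach is approached as far as the arm can. A call is refused whole if a number of a shift passes 4.17 or a number of a turn 0.125, either way. A call with a gripper value outside its range is refused whole. The fingers move at their own pace and stop on an object; the grip force is fixed at half the most. Time passes only in rows, so rows that do not move let the fingers close. It gives the time, the measured TCP pose, the force and the opening at its end, in the units of the state.
- ctrl.get_obs(): the state, without advancing time (a new reading comes with each control period).
- imaging.camera(name): name is "side" or "top"; returns a dict with "frame" (384x512x3 uint8, red, green, blue), "depth" (384x512 float32, m along the optical axis (not along the pixel's ray), 0 where there is no reading), "K" (3x3 intrinsics, pixels), "k1" (the pictures are not rectified: a ray, as slopes to the right and down, at radius r is drawn at 1 + k1 r^2 times it, then the intrinsics apply), "R" (3x3) and "t" (3): a world point X has camera coordinates R X + t. Camera axes: x right, y down, z forward; pixel columns grow to the right and rows downward; lengths in m; the calibration is good to about 2 mm. A picture is of the moment at which its call begins.
- ctrl.hand_in(): hands the job in, once; it reports no verdict.
The state is a dict: "time_s": time; "q": joint angles; "dq": joint speeds; "joint_efforts": joint torques, N m; "eef_pos": TCP position; "eef_rot": TCP orientation; "wrist_force": force on the tool from outside, world axes, zero at the start; "torque": the same for the moment, N m; "opening": opening from 0.0 (shut) to 1.0 (fully open).
Only numpy, scipy, OpenCV 4.12 (cv2) and the standard library are available. Lean on these libraries where they do the work, as an engineer would, in place of code of your own. Each camera call takes 0.05 s, during which the arm holds its last target. There are 200 camera calls.

## Task

One of the four push-on push-off keys on the bench outlet box has been left latched down. Tap all four keys lightly with the fingertips, one after another from left to right as seen from the robot, without clicking any of them over; then press the latched one fully down and let go, so that it springs up and all four keys are up. Leave the mug, the plastic tub and the wooden knife where they are.

Things in the scene. Friction and masses are not known exactly. Their poses are not given: they have to be found in the camera images.
- box: grey bench outlet box screwed to the table, 130 mm deep (x), 230 mm wide (y), 60 mm high; origin at the centre of its underside, x pointing away from the robot side, y along the key row to the left. Keys stand in a row 32 mm in front of its middle (x = -32 mm), 52 mm apart (y = 78, 26, -26, -78 mm), in black 36 mm bezels 4 mm high; behind each is a round socket under a closed splash cap (x = +30 mm, 46 mm across, 69 mm above the table).
- cap_1: white square key cap of the outlet box, 27 x 27 mm, leftmost as the robot sees the row; the origin is the centre of its top face (z up, x away from the robot across the row, y along the row to the left). The face is 74 mm above the table when the key is up, 71 mm when latched.
- cap_2: white square key cap of the outlet box, 27 x 27 mm, second from the left as the robot sees the row; the origin is the centre of its top face (z up, x away from the robot across the row, y along the row to the left). The face is 74 mm above the table when the key is up, 71 mm when latched.
- cap_3: white square key cap of the outlet box, 27 x 27 mm, third from the left as the robot sees the row; the origin is the centre of its top face (z up, x away from the robot across the row, y along the row to the left). The face is 74 mm above the table when the key is up, 71 mm when latched.
- cap_4: white square key cap of the outlet box, 27 x 27 mm, rightmost as the robot sees the row; the origin is the centre of its top face (z up, x away from the robot across the row, y along the row to the left). The face is 74 mm above the table when the key is up, 71 mm when latched.
- key_1 (a joint): how far the leftmost key is down, m: 0 up (off), 0.003 latched (on), 0.007 fully down, at its stop. All four keys work alike, push-on push-off; exactly one starts latched, a different one each time. An up key does not move below about 2 N, then yields softly, about 1 mm per newton.
- key_2 (a joint): how far the second from the left key is down, m: 0 up (off), 0.003 latched (on), 0.007 fully down, at its stop. An up key clicks at about 6.3 mm down (7 N or more) and meets its stop at 7 mm (about 10 N); let go after that, it stays latched at 3 mm. Let go before the click, it comes up again.
- key_3 (a joint): how far the third from the left key is down, m: 0 up (off), 0.003 latched (on), 0.007 fully down, at its stop. The latched key stands 3 mm lower than the others and does not move below about 4.5 N. Pushed on down to its stop at 7 mm (10 to 12 N) and let go, it springs right up within half a second; let go sooner, it stays latched.
- key_4 (a joint): how far the rightmost key is down, m: 0 up (off), 0.003 latched (on), 0.007 fully down, at its stop. A push under 6 N changes nothing on any key.
- pot: loose unfired clay mug, 76 mm across, 92 mm high, with a handle; origin under its centre. Bystander, left of the box.
- tub: loose small empty white plastic tub, 82 mm across the rim, 50 mm high; origin under its centre. Bystander, right of the box.
- rib: loose flat wooden modelling knife, 200 mm long, 26 mm wide, 7 mm thick; origin under the middle of its handle. Bystander, in front of the box.

How it is judged:
On the way, in this order (a step that is already met when the one before it is completed fails the run):
1. key 1 (leftmost) is touched by the fingers (contact force between cap_1 and the fingers above 0.4 N), for 0.02 s.
2. key 2 (second from left) is touched by the fingers (contact force between cap_2 and the fingers above 0.4 N), for 0.02 s.
3. key 3 (third from left) is touched by the fingers (contact force between cap_3 and the fingers above 0.4 N), for 0.02 s.
4. key 4 (rightmost) is touched by the fingers (contact force between cap_4 and the fingers above 0.4 N), for 0.02 s.
5. a key is pushed fully down (more than 5.8 mm) (value of joint any of key_1, key_2, key_3, key_4 above 0.0058 m), for 0.02 s.
At the end, for the whole second after the job is handed in: all four keys are up (each within 1 mm of its top position), and the mug, tub and wooden knife are within 15 mm of where they stood (value of joint each of key_1, key_2, key_3, key_4 below 0.001 m and distance of each of pot, tub, rib from where it was at the start of the episode below 0.015 m); the robot touches nothing.
It fails at once if a key that is up is pushed past its click (more than 6 mm) while another is still latched down ((value of joint key_1 above 0.006 m and value of joint key_2 above 0.002 m) or (value of joint key_1 above 0.006 m and value of joint key_3 above 0.002 m) or (value of joint key_1 above 0.006 m and value of joint key_4 above 0.002 m) or (value of joint key_2 above 0.006 m and value of joint key_1 above 0.002 m) or (value of joint key_2 above 0.006 m and value of joint key_3 above 0.002 m) or (value of joint key_2 above 0.006 m and value of joint key_4 above 0.002 m) or (value of joint key_3 above 0.006 m and value of joint key_1 above 0.002 m) or (value of joint key_3 above 0.006 m and value of joint key_2 above 0.002 m) or (value of joint key_3 above 0.006 m and value of joint key_4 above 0.002 m) or (value of joint key_4 above 0.006 m and value of joint key_1 above 0.002 m) or (value of joint key_4 above 0.006 m and value of joint key_2 above 0.002 m) or (value of joint key_4 above 0.006 m and value of joint key_3 above 0.002 m)).
It fails at once if the mug, tub or wooden knife is lifted, carried or pushed away by more than 15 mm (distance of any of pot, tub, rib from where it was at the start of the episode above 0.015 m).
It also fails if it takes over 51 s, if anything falls off the work surface, if the arm or the gripper's body presses on something with over 40 N, if the wrist force passes 120 N, or if a joint passes its speed limit or range.

## Working session

There is one attempt and no reset: what is moved stays moved. The work goes in short steps, Python scripts to look and compute and a shell command to move; the robot and the scene stay as the last step left them, time stands still between calls to the robot, and variables do not carry over. Pictures are saved under pics/ and viewed, about 8 in all and at most 12, crops included, and the job is handed in when it is done.

```bash
mkdir -p pics; ls; python3 - <<'E'
from bench import ctrl, imaging
import cv2,numpy as np
print(ctrl.get_obs())
ims=[]
for n in ("side","top"):
    c=imaging.camera(n); np.savez(f"{n}0.npz",**c)
    cv2.imwrite(f"pics/{n}0.png",c["frame"][:,:,::-1])
    print(n,c["K"],c["k1"],c["R"],c["t"])
E
```

```text
pics
{'time_s': 0.0, 'q': array([ 9.38720874e-01,  1.81540615e-01,  1.60798843e+00, -9.26903389e-06,
        1.35381469e+00, -2.06320158e-01]), 'dq': array([ 0.0003497 , -0.00059644,  0.00033002,  0.00040421,  0.00010218,
        0.00083952]), 'joint_efforts': array([-4.80718409e-04, -4.44869006e+01, -3.51332581e+01, -3.16337064e-04,
        9.09298804e-03, -1.28097443e-05]), 'eef_pos': array([0.23714662, 0.52321766, 0.23039386]), 'eef_rot': array([-0.59412495,  0.59457428,  0.38250031, -0.38365412]), 'wrist_force': array([ 0.10247052, -0.257269  ,  0.37099246]), 'torque': array([ 0.0491054 , -0.00647297, -0.02067082]), 'opening': 0.9982509923736319}
side [[433.5107867    0.         258.38974408]
 [  0.         433.5107867  197.77109201]
 [  0.           0.           1.        ]] -0.1502124879512684 [[ 0.98204753 -0.188631   -0.00099998]
 [-0.1448593  -0.75074732 -0.64451086]
 [ 0.120824    0.63308515 -0.7645945 ]] [-0.53722769  0.14906007  0.91286717]
top [[487.13534921   0.         260.78973989]
 [  0.         487.13534921 199.84347861]
 [  0.           0.           1.        ]] -0.12931941791830315 [[ 0.01837781 -0.9997918   0.0088663 ]
 [-0.99778671 -0.01890631 -0.06375127]
 [ 0.06390562 -0.00767507 -0.99792643]] [0.03180818 0.56235395 1.27426364]
```

View pics/side0.png

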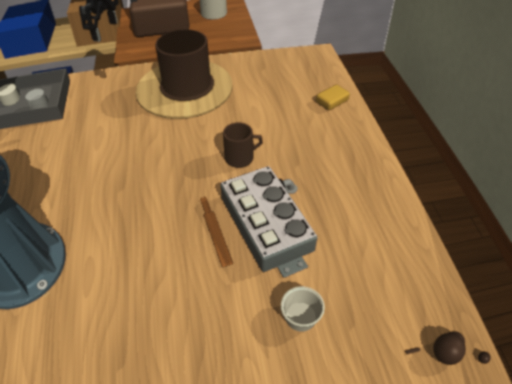

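View pics/top0.png

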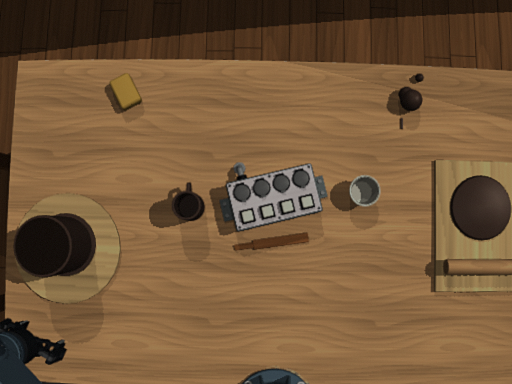

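The side view shows the box with its keys at about (238,186), (249,203), (259,219) and (269,238). In the top view they are at (248,216), (268,212), (288,207) and (307,202). The mug is to the left, the tub to the right and the knife in front. Next I'll measure the caps.

```bash
cat > h.py <<'E'
import numpy as np,cv2
from scipy.spatial.transform import Rotation as Ro
def cam2w(c,uv,z=None):
    d=np.array([0,0,0,0],float); d[0]=c["k1"]
    p=cv2.undistortPoints(np.array([[uv]],float),c["K"],d)[0,0]
    R,t=c["R"],c["t"]; ray=R.T@np.array([*p,1]); o=-R.T@t
    return o+ray*(z-o[2])/ray[2], p
def Rt(o): 
    w,x,y,z=o["eef_rot"]; return Ro.from_quat([x,y,z,w]).as_matrix()
E
python3 - <<'E'
from h import *
from bench import ctrl
print(Rt(ctrl.get_obs()).round(3))
for n,g in (("top",[(248,216),(268,212),(288,207),(307,202)]),("side",[(238,186),(249,203),(259,219),(269,238)])):
    c=dict(np.load(n+"0.npz")); f=c["frame"].astype(int); out=[]
    for u,v in g:
        r=9
        w=f[v-r:v+r+1,u-r:u+r+1].min(2); m=(w>185).astype(np.uint8)
        k,l,st,ce=cv2.connectedComponentsWithStats(m,connectivity=4)
        i=1+np.argmax(st[1:,4]); uv=ce[i]+[u-r,v-r]
        X,p=cam2w(c,uv,.074); dd=c["depth"][v-r:v+r+1,u-r:u+r+1][l==i]
        md=np.median(dd[dd>0]); Xd=c["R"].T@(np.array([*p,1])*md-c["t"])
        print(n,uv.round(1),st[i,4],X.round(4),Xd.round(4),dd.std().round(4)); out.append(X)
    a=np.array(out); d=a[0]-a[3]; print(np.linalg.norm(d),"yaw of row dir",np.arctan2(-d[0],d[1]))
E
```

```text
[[ 0.413 -0.001 -0.911]
 [ 0.911 -0.001  0.413]
 [-0.002 -1.     0.   ]]Traceback (most recent call last):
  File "<stdin>", line 10, in <module>
    return _wrapfunc(a, 'argmax', axis=axis, out=out, **kwds)
    return bound(*args, **kwds)
ValueError: attempt to get argmax of an empty sequence
```

```bash
python3 - <<'E'
from h import *
for n,g in (("top",[(248,216),(268,212),(288,207),(307,202)]),("side",[(238,186),(249,203),(259,219),(269,238)])):
    c=dict(np.load(n+"0.npz")); f=c["frame"].astype(int); out=[]
    for u,v in g:
        r=9
        w=f[v-r:v+r+1,u-r:u+r+1].min(2); pk=w[7:12,7:12].mean(); m=(w>.8*pk).astype(np.uint8)
        k,l,st,ce=cv2.connectedComponentsWithStats(m,connectivity=4)
        i=l[r,r]; uv=ce[i]+[u-r,v-r]
        X,p=cam2w(c,uv,.074); dd=c["depth"][v-r:v+r+1,u-r:u+r+1][l==i]
        md=np.median(dd[dd>0]); Xd=c["R"].T@(np.array([*p,1])*md-c["t"])
        print(n,pk,uv.round(1),st[i,4],X.round(4),Xd.round(4),dd.std().round(4)); out.append(X)
    a=np.array(out); d=a[0]-a[3]; print(np.linalg.norm(d),"yaw",np.arctan2(-d[0],d[1]))
E
```

```text
top 147.24 [247.2 215.6] 85 [0.5175 0.0763 0.074 ] [0.5175 0.0763 0.0738] 0.0025
top 147.48 [267.2 210.7] 90 [0.5309 0.0261 0.074 ] [0.5309 0.0261 0.0739] 0.0024
top 147.88 [287.1 206. ] 88 [ 0.5436 -0.0242  0.074 ] [ 0.5437 -0.0242  0.0731] 0.0028
top 147.08 [306.7 201.2] 85 [ 0.5569 -0.074   0.074 ] [ 0.5571 -0.0744  0.0707] 0.2288
0.15538219149160581 yaw 0.25616593130815013
side 177.2 [239.2 182.3] 168 [0.5189 0.081  0.074 ] [0.5191 0.0827 0.0721] 0.0765
side 174.04 [249.2 198.7] 182 [0.5325 0.0295 0.074 ] [0.5328 0.0312 0.0719] 0.0995
side 177.88 [259.4 215.5] 192 [ 0.5455 -0.0197  0.074 ] [ 0.5458 -0.0183  0.0722] 0.0132
side 176.72 [269.3 236.9] 119 [ 0.5546 -0.0772  0.074 ] [ 0.5551 -0.0751  0.0709] 0.0804
0.16216907861908472 yaw 0.22225528402360156
```

```bash
python3 -m jog '[[[0,0,0],[0,-0.114,0],0],[[0,0,0],[0,-0.114,0],0],[[0,0,0],[0,-0.114,0],0],[[0,0,0],[0,-0.114,0],0],[[0,0,0],[0,-0.114,0],0],[[0,0,0],[0,-0.114,0],0],[[0,0,0],[0,0,0],0]]'; cat > go.py <<'E'
import sys
from h import *
from bench import ctrl
K=np.array([[.5175,.0763],[.5309,.0261],[.5436,-.0242],[.5569,-.0740]])
o=ctrl.get_obs(); R=Rt(o); i=int(sys.argv[1])-1
t=np.array([*K[i],float(sys.argv[2])])
print(o["time_s"],o["eef_pos"].round(4),o["wrist_force"].round(2),o["opening"].round(3))
print("yaw x-axis",np.arctan2(R[1,0],R[0,0]).round(3),"ydir",R[:,1].round(3),"shift cm",(100*R.T@(t-o["eef_pos"])).round(2))
E
python3 go.py 1 0.13
```

```text
time_s: 0.68
eef_pos: [0.2357, 0.5212, 0.2265]
eef_rot: [0.422, -0.422, -0.564, 0.57]
wrist_force: [0.6, 0.4, 0.1]
opening: 0.005Traceback (most recent call last):
  File "go.py", line 7, in <module>
    print(o["time_s"],o["eef_pos"].round(4),o["wrist_force"].round(2),o["opening"].round(3))
                                                                      ^^^^^^^^^^^^^^^^^^
AttributeError: 'float' object has no attribute 'round'
```

```bash
sed -i 's/,o\["opening"\].round(3)//' go.py; python3 go.py 1 0.13
```

```text
0.6833 [0.2357 0.5212 0.2265] [0.6  0.37 0.08]
yaw x-axis 1.861 ydir [-0.005 -0.007 -1.   ] shift cm [-50.64   9.83 -14.33]
```

```bash
python3 -m jog '[[[-3.8,0,-1.08],[0,0,0],0],[[-3.8,0,-1.08],[0,0,0],0],[[-3.8,0,-1.08],[0,0,0],0],[[-3.8,0,-1.08],[0,0,0],0],[[-3.8,0,-1.08],[0,0,0],0],[[-3.8,0,-1.08],[0,0,0],0],[[-3.8,0,-1.08],[0,0,0],0],[[-3.8,0,-1.08],[0,0,0],0],[[-3.8,0,-1.08],[0,0,0],0],[[-3.8,0,-1.08],[0,0,0],0],[[-3.8,0,-1.08],[0,0,0],0],[[-3.8,0,-1.08],[0,0,0],0]]'; python3 go.py 1 0.13
```

```text
time_s: 1.68
eef_pos: [0.4867, 0.1055, 0.2247]
eef_rot: [0.432, -0.431, -0.557, 0.564]
wrist_force: [1.3, 1.2, -0.3]
opening: 0.005
1.6833 [0.4867 0.1055 0.2247] [ 1.26  1.22 -0.26]
yaw x-axis 1.829 ydir [-0.008 -0.006 -1.   ] shift cm [-3.57  9.47 -2.32]
```

```bash
python3 -m jog '[[[-1.8,0.8,-1.1],[0,0,0],0],[[-1.2,2,-0.8],[0,0,0],0],[[0,2,0],[0,0,0],0],[[0,2,0],[0,0,0],0],[[0,2,0],[0,0,0],0],[[0,0,0],[0,0,0],0],[[0,0,0],[0,0,0],0]]'; python3 go.py 1 0.10
```

```text
time_s: 2.27
eef_pos: [0.5185, 0.0682, 0.1342]
eef_rot: [0.442, -0.444, -0.548, 0.555]
wrist_force: [0.4, 0.3, -0.1]
opening: 0.001
2.2667 [0.5185 0.0682 0.1342] [ 0.36  0.26 -0.07]
yaw x-axis 1.788 ydir [-0.004 -0.009 -1.   ] shift cm [ 0.84  3.41 -0.1 ]
```

```bash
python3 -m jog '[[[0,0,0],[0,0,0],0],[[0,0,0],[0,0,0],0],[[0,0,0],[0,0,0],0]]'; python3 go.py 1 0.10
```

```text
time_s: 2.52
eef_pos: [0.5192, 0.0686, 0.1365]
eef_rot: [0.442, -0.445, -0.548, 0.554]
wrist_force: [0.1, 1.4, -0.2]
opening: -0.001
2.5167 [0.5192 0.0686 0.1365] [ 0.13  1.39 -0.25]
yaw x-axis 1.786 ydir [-0.002 -0.009 -1.   ] shift cm [ 0.82  3.64 -0.01]
```

```bash
python3 -m jog '[[[0.8,1.5,0],[0,0,0],0],[[0,1.5,0],[0,0,0],0],[[0,1.0,0],[0,0,0],0],[[0,0,0],[0,0,0],0]]'; python3 go.py 1 0.09; python3 - <<'E'
from bench import ctrl,imaging
import numpy as np
for i in range(8):
    o=ctrl.get_obs(); print(o["time_s"],o["eef_pos"].round(4),o["wrist_force"].round(2),o["q"].round(4)); c=imaging.camera("side")
import cv2; cv2.imwrite("pics/s1.png",cv2.resize(c["frame"][130:290,170:370,::-1],None,fx=4,fy=4,interpolation=cv2.INTER_CUBIC))
E
```

```text
time_s: 2.85
eef_pos: [0.522, 0.0768, 0.1013]
eef_rot: [0.439, -0.448, -0.55, 0.551]
wrist_force: [-0.3, -0.1, -0.4]
opening: 0.001
2.85 [0.522  0.0768 0.1013] [-0.29 -0.05 -0.4 ]
yaw x-axis 1.785 ydir [ 0.01 -0.01 -1.  ] shift cm [0.06 1.12 0.45]
2.85 [0.522  0.0768 0.1013] [-0.29 -0.05 -0.4 ] [-0.0734  0.2297  1.8369 -0.0105  1.0648 -1.8535]
2.9 [0.5225 0.0767 0.1022] [0.21 1.11 0.25] [-0.0734  0.2287  1.8359 -0.0105  1.0657 -1.8536]
2.95 [0.523  0.0766 0.1028] [ 0.47  0.76 -0.85] [-0.0736  0.2281  1.8352 -0.0105  1.0659 -1.8537]
3.0 [0.5233 0.0765 0.1031] [-0.76 -0.54  0.75] [-0.0737  0.2277  1.8349 -0.0106  1.0659 -1.8537]
3.05 [0.5234 0.0765 0.1032] [0.2  0.33 0.46] [-0.0738  0.2276  1.8348 -0.0105  1.0659 -1.8537]
3.1 [0.5234 0.0764 0.1032] [ 0.42 -0.06 -0.48] [-0.0739  0.2276  1.8349 -0.0106  1.0657 -1.8538]
3.15 [0.5234 0.0764 0.1031] [ 0.09  0.44 -0.32] [-0.0739  0.2276  1.835  -0.0105  1.0656 -1.8538]
3.2 [0.5233 0.0764 0.103 ] [-0.5   0.2   0.63] [-0.0739  0.2277  1.8352 -0.0105  1.0655 -1.8538]
```

```bash
python3 -m jog '[[[0,0.8,0.5],[0,0,0],0],[[0,0.4,0.0],[0,0,0],0],[[0,0,0],[0,0,0],0],[[0,0,0],[0,0,0],0]]'; python3 - <<'E'
from bench import ctrl,imaging
import cv2,numpy as np
s=imaging.camera("side")["frame"][130:290,180:380,::-1]; t=imaging.camera("top")["frame"][130:290,180:380,::-1]
r=lambda a:cv2.resize(a,(400,320),interpolation=cv2.INTER_CUBIC)
cv2.imwrite("pics/s2.png",np.hstack([r(s),r(t)]))
E
python3 go.py 1 0.08
```

```text
time_s: 3.58
eef_pos: [0.5179, 0.075, 0.0899]
eef_rot: [-0.438, 0.45, 0.551, -0.55]
wrist_force: [-0.1, -0.8, 0.4]
opening: -0.002
3.6833 [0.5182 0.075  0.0902] [-0.09  0.6   0.22]
yaw x-axis 1.785 ydir [ 0.013 -0.01  -1.   ] shift cm [0.16 1.02 0.05]
```

View pics/s2.png

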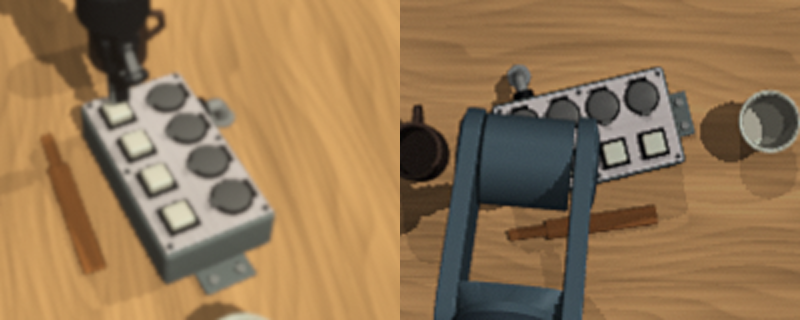

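```bash
cat > f.py <<'E'
from bench import ctrl,imaging
import numpy as np
P=[];F=[]
for i in range(4):
    imaging.camera("top"); o=ctrl.get_obs(); P.append(o["eef_pos"]); F.append(o["wrist_force"])
print("t %.2f"%o["time_s"],"pos",P[-1].round(4),"z-drift mm",(1000*(P[-1][2]-P[0][2])).round(2),"F",np.mean(F,0).round(2))
E
python3 -m jog '[[[0.15,0.5,0.05],[0,0,0],0],[[0,0.4,0],[0,0,0],0],[[0,0.2,0],[0,0,0],0],[[0,0,0],[0,0,0],0]]' | grep -v rot; python3 f.py
python3 -m jog '[[[0,0.2,0],[0,0,0],0],[[0,0,0],[0,0,0],0]]' | grep -v rot; python3 f.py
```

```text
time_s: 4.02
eef_pos: [0.5179, 0.0764, 0.0783]
wrist_force: [-0.1, 0.7, -0.3]
opening: -0.001
t 4.22 pos [0.5184 0.0763 0.0791] z-drift mm 0.6 F [ 0.12 -0.18 -0.11]
time_s: 4.38
eef_pos: [0.5187, 0.0762, 0.0773]
wrist_force: [-0.2, -0.7, -0.3]
opening: -0.003
t 4.58 pos [0.5189 0.0763 0.0776] z-drift mm 0.07 F [ 0.18 -0.23  0.17]
```

```bash
for i in 1; do python3 -m jog '[[[0,0.2,0],[0,0,0],0],[[0,0,0],[0,0,0],0]]' >/dev/null; python3 f.py; 
python3 -m jog '[[[0,0.2,0],[0,0,0],0],[[0,0,0],[0,0,0],0]]' >/dev/null; python3 f.py; done
```

```text
t 4.95 pos [0.5193 0.0762 0.076 ] z-drift mm 0.16 F [-0.11 -0.53 -0.12]
t 5.32 pos [0.5196 0.0762 0.0742] z-drift mm 0.06 F [-0.4  -0.3   0.27]
```

```bash
python3 -m jog '[[[0,0.15,0.1],[0,0,0],0],[[0,0,0],[0,0,0],0]]' >/dev/null; python3 f.py
```

```text
t 5.68 pos [0.5195 0.076  0.0733] z-drift mm -0.06 F [-0.38  0.01  2.21]
```

Key 1 makes contact at z of about 0.0735 with 2.2 N, so it is up. On to key 2.

```bash
python3 -m jog '[[[0,-0.8,0],[0,0,0],0],[[0,-0.5,0],[0,0,0],0],[[-2,0,0],[0,0,0],0],[[-2,0,0],[0,0,0],0],[[-1,0,0],[0,0,0],0],[[0,0,0],[0,0,0],0],[[0,0,0],[0,0,0],0],[[0,0,0],[0,0,0],0]]' >/dev/null; python3 go.py 2 0.078
```

```text
6.35 [0.5296 0.0266 0.0896] [-1.18  0.05 -0.18]
yaw x-axis 1.785 ydir [ 0.019 -0.01  -1.   ] shift cm [-0.06  1.16 -0.1 ]
```

```bash
python3 -m jog '[[[0,0.5,0],[0,0,0],0],[[0,0.4,0],[0,0,0],0],[[0,0.3,0],[0,0,0],0],[[0,0,0],[0,0,0],0]]' >/dev/null; python3 f.py
python3 -m jog '[[[0,0.2,0],[0,0,0],0],[[0,0,0],[0,0,0],0]]' >/dev/null; python3 f.py
```

```text
t 6.88 pos [0.5296 0.0284 0.0771] z-drift mm 0.88 F [-0.33 -0.23  0.35]
t 7.25 pos [0.5302 0.0283 0.0756] z-drift mm 0.11 F [ 0.46 -0.11  0.08]
```

```bash
python3 -m jog '[[[0,0.2,0],[0,0,0],0],[[0,0,0],[0,0,0],0]]' >/dev/null; python3 f.py
python3 -m jog '[[[0,0.1,0],[0,0,0],0],[[0,0,0],[0,0,0],0]]' >/dev/null; python3 f.py
```

```text
t 7.62 pos [0.5307 0.0282 0.074 ] z-drift mm 0.03 F [0.08 0.3  0.57]
t 7.98 pos [0.5307 0.0282 0.0733] z-drift mm -0.02 F [-1.09 -0.39  2.42]
```

Key 2 is up too (2.4 N at 0.0733). On to key 3.

```bash
python3 -m jog '[[[0,-0.8,0],[0,0,0],0],[[0,-0.5,0],[0,0,0],0],[[-2,0,0],[0,0,0],0],[[-2,0,0],[0,0,0],0],[[-1.1,0,0],[0,0,0],0],[[0,0,0],[0,0,0],0],[[0,0,0],[0,0,0],0],[[0,0,0],[0,0,0],0]]' >/dev/null; python3 go.py 3 0.078
```

```text
8.65 [ 0.542  -0.0223  0.09  ] [0.05 0.28 0.12]
yaw x-axis 1.787 ydir [ 0.023 -0.01  -1.   ] shift cm [-0.2   1.2  -0.09]
```

```bash
python3 -m jog '[[[-0.3,0.5,0],[0,0,0],0],[[0,0.4,0],[0,0,0],0],[[0,0.3,0],[0,0,0],0],[[0,0,0],[0,0,0],0]]' >/dev/null; python3 f.py
python3 -m jog '[[[0,0.2,0],[0,0,0],0],[[0,0,0],[0,0,0],0]]' >/dev/null; python3 f.py; python3 -m jog '[[[0,0.2,0],[0,0,0],0],[[0,0,0],[0,0,0],0]]' >/dev/null; python3 f.py
```

```text
t 9.18 pos [ 0.5428 -0.0237  0.0775] z-drift mm 0.87 F [ 0.1   0.11 -0.26]
t 9.55 pos [ 0.5434 -0.0238  0.076 ] z-drift mm 0.13 F [ 0.01  0.53 -0.33]
t 9.92 pos [ 0.5438 -0.0239  0.0744] z-drift mm 0.05 F [ 0.09 -0.32 -0.22]
```

```bash
python3 -m jog '[[[0,0.1,0],[0,0,0],0],[[0,0,0],[0,0,0],0]]' >/dev/null; python3 f.py
```

```text
t 10.28 pos [ 0.5439 -0.0239  0.0737] z-drift mm -0.0 F [-1.12 -0.02  2.12]
```

Key 3 is up (2.1 N at 0.0737), so key 4 should be the latched one, which agrees with the depth hint.

```bash
python3 -m jog '[[[0,-0.8,0],[0,0,0],0],[[0,-0.5,0],[0,0,0],0],[[-2,0,0],[0,0,0],0],[[-2,0,0],[0,0,0],0],[[-1.2,0,0],[0,0,0],0],[[0,0,0],[0,0,0],0],[[0,0,0],[0,0,0],0],[[0,0,0],[0,0,0],0]]' >/dev/null; python3 go.py 4 0.078
```

```text
10.95 [ 0.5557 -0.0755  0.0907] [-0.38 -0.2   0.27]
yaw x-axis 1.789 ydir [ 0.028 -0.01  -1.   ] shift cm [ 0.14  1.27 -0.12]
```

```bash
python3 -m jog '[[[0.1,0.5,0],[0.02,0,0],0],[[0,0.4,0],[0,0,0],0],[[0,0.3,0],[0,0,0],0],[[0,0,0],[0,0,0],0]]' >/dev/null; python3 go.py 4 0.074; python3 f.py
python3 -m jog '[[[0,0.2,0],[0,0,0],0],[[0,0,0],[0,0,0],0]]' >/dev/null; python3 f.py; python3 -m jog '[[[0,0.2,0],[0,0,0],0],[[0,0,0],[0,0,0],0]]' >/dev/null; python3 f.py
```

```text
11.2833 [ 0.5548 -0.072   0.0771] [-0.72  0.46 -0.68]
yaw x-axis 1.791 ydir [ 0.005 -0.014 -1.   ] shift cm [-0.23  0.31 -0.16]
t 11.48 pos [ 0.5554 -0.0727  0.0782] z-drift mm 0.93 F [ 0.02  0.06 -0.12]
t 11.85 pos [ 0.5559 -0.0729  0.0767] z-drift mm 0.12 F [-0.13  0.53 -0.02]
t 12.22 pos [ 0.5563 -0.0731  0.0752] z-drift mm 0.17 F [-0.01  0.54  0.54]
```

```bash
python3 -m jog '[[[0,0.1,0],[0,0,0],0],[[0,0,0],[0,0,0],0]]' >/dev/null; python3 f.py
```

```text
t 12.58 pos [ 0.5565 -0.0732  0.0743] z-drift mm 0.07 F [0.08 0.63 0.16]
```

```bash
python3 -m jog '[[[0,0.15,0],[0,0,0],0],[[0,0,0],[0,0,0],0]]' >/dev/null; python3 f.py; python3 -m jog '[[[0,0.1,0],[0,0,0],0],[[0,0,0],[0,0,0],0]]' >/dev/null; python3 f.py
```

```text
t 12.95 pos [ 0.5567 -0.0733  0.0731] z-drift mm 0.15 F [-0.26  0.11 -0.54]
t 13.32 pos [ 0.5569 -0.0733  0.0723] z-drift mm 0.1 F [-0.16 -0.27 -0.21]
```

```bash
python3 -m jog '[[[0,0.1,0],[0,0,0],0],[[0,0,0],[0,0,0],0]]' >/dev/null; python3 f.py
```

```text
t 13.68 pos [ 0.5571 -0.0734  0.0714] z-drift mm 0.09 F [-0.04 -0.09  0.19]
```

No contact at 0.0714, so key 4 is the latched one. I'll touch it, then press it to its stop.

```bash
python3 -m jog '[[[0,0.15,0],[0,0,0],0],[[0,0,0],[0,0,0],0]]' >/dev/null; python3 f.py
```

```text
t 14.05 pos [ 0.5573 -0.0734  0.0705] z-drift mm -0.06 F [-1.92  0.77  3.87]
```

```bash
python3 -m jog '[[[0,0.2,0],[0,0,0],0],[[0,0.2,0],[0,0,0],0],[[0,0,0],[0,0,0],0]]' >/dev/null; python3 f.py
```

```text
t 14.50 pos [ 0.5574 -0.0734  0.068 ] z-drift mm -0.05 F [-3.03  1.07  6.58]
```

```bash
python3 -m jog '[[[0,0.2,0],[0,0,0],0],[[0,0,0],[0,0,0],0]]' >/dev/null; python3 f.py;python3 -m jog '[[[0,0.2,0],[0,0,0],0],[[0,0,0],[0,0,0],0]]' >/dev/null; python3 f.py
```

```text
t 14.87 pos [ 0.5574 -0.0735  0.0673] z-drift mm -0.12 F [-3.23  0.99  7.55]
t 15.23 pos [ 0.5574 -0.0734  0.0672] z-drift mm -0.19 F [-3.79  0.87  8.08]
```

```bash
python3 -m jog '[[[0,0.4,0],[0,0,0],0]]' >/dev/null; python3 f.py;python3 -m jog '[[[0,0.5,0],[0,0,0],0]]' >/dev/null; python3 f.py
```

```text
t 15.52 pos [ 0.5576 -0.0735  0.0665] z-drift mm 0.0 F [-13.97   3.78  30.94]
t 15.80 pos [ 0.5576 -0.0736  0.0663] z-drift mm -0.02 F [-20.46   5.52  44.85]
```

The force jumped to 31 N and then 45 N with no further travel, so the key is on its stop. I'll release straight up and look.

```bash
python3 -m jog '[[[0,-1,0],[0,0,0],0],[[0,-2,0],[0,0,0],0],[[0,-3,0],[0,0,0],0],[[0,-3,0],[0,0,0],0],[[0,-3,3],[0,0,0],0],[[0,-2,4],[0,0,0],0],[[0,-2,4],[0,0,0],0],[[0,-2,4],[0,0,0],0],[[0,-2,4],[0,0,0],0],[[0,0,4],[0,0,0],0],[[0,0,0],[0,0,0],0],[[0,0,0],[0,0,0],0]]'; python3 f.py; python3 - <<'E'
from h import *
from bench import imaging
D=[];C0=dict(np.load("top0.npz"))
for i in range(4): c=imaging.camera("top"); D.append(c["depth"])
s=imaging.camera("side")
K=np.array([[.5175,.0763],[.5309,.0261],[.5436,-.0242],[.5569,-.0740]])
d=np.array([c["k1"],0,0,0,0])
for k in K:
    X=np.array([*k,.074]); uv=cv2.projectPoints(X[None],cv2.Rodrigues(c["R"])[0],c["t"],c["K"],d)[0][0,0].round().astype(int)
    pt=np.median(np.array(D)[:,uv[1]-2:uv[1]+3,uv[0]-2:uv[0]+3]); p0=np.median(C0["depth"][uv[1]-2:uv[1]+3,uv[0]-2:uv[0]+3])
    print(uv,"depth now",pt,"before",p0,"rise mm",1000*(p0-pt))
r=lambda f:cv2.resize(f[120:320,170:390,::-1],(400,364),interpolation=cv2.INTER_CUBIC)
cv2.imwrite("pics/end.png",np.hstack([r(s["frame"]),r(c["frame"])]))
E
```

```text
time_s: 16.8
eef_pos: [0.3362, -0.1204, 0.2671]
eef_rot: [0.431, -0.451, -0.549, 0.556]
wrist_force: [0.3, -0.7, 0.3]
opening: -0.0
t 17.00 pos [ 0.3374 -0.1194  0.2659] z-drift mm -0.73 F [ 0.43  0.34 -0.01]
[247 216] depth now 1.2329159 before 1.2331163 rise mm 0.20039082
[267 211] depth now 1.2342091 before 1.2339671 rise mm -0.24199486
[287 206] depth now 1.2358198 before 1.23726 rise mm 1.4401674
[307 201] depth now 1.2372493 before 1.2394682 rise mm 2.2189617
```

View pics/end.png

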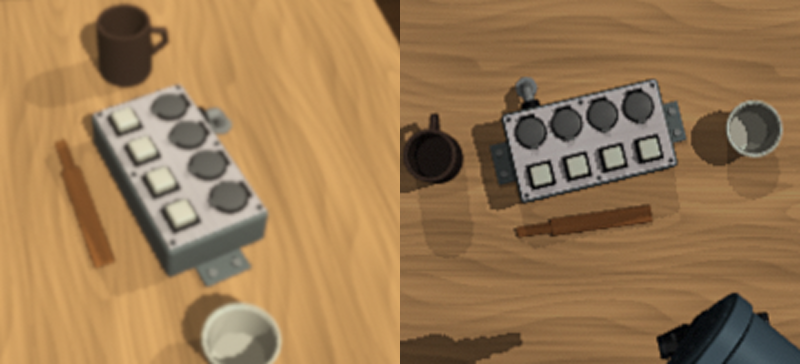

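The picture shows all four keys clear (left panel about (125,120) to (180,213)). The mug, tub and knife have not moved and the arm is well away. The depths now step evenly along the row, and key 4 has risen about 2 mm or more against before.

```bash
python3 -c "
from bench import ctrl; print(ctrl.hand_in(), ctrl.get_obs()['time_s'])"
```

```text
the job is handed in; nothing more can be done
the job is handed in; nothing more can be done
```

I tapped the keys from left to right, pressed the latched one (key 4) down to its stop, let it spring up, and handed the job in at about 17 s of the 51 s.

- **Taps:** keys 1, 2 and 3 met the fingers at about 73.5 mm with 2.1–2.4 N, so they were up and were not clicked over. Key 4 met them only at about 70.5 mm with 3.9 N, so it was the latched one.
- **Press:** key 4 went down to 66.3 mm. The force rose to about 45 N there with no further travel, well over the 10–12 N the key needed. The limits are 120 N at the wrist and 40 N for the arm or gripper's body; only the fingertips were on the key.
- **Last checks:**
  - The depths of the four caps now step evenly along the row, which fits all four being at the same height.
  - Key 4's measured rise was 2.2 mm where 3 mm was expected. Key 3 also read 1.4 mm higher than before although its tap showed it up, so single depth readings are only good to about 1 mm.
  - In the final picture the mug, tub and knife look unmoved (judged by eye, not measured), and the arm is clear of everything.

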